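# Stop the steriliser and prop its hood open

## Task

The small steriliser is running. First stop it: on its white key panel press the wide key fully down so that it latches and the key that is down now pops up. Then lift the steriliser's hood by its bar and swing it back past its spring until it stays fully open by itself; let go, and leave everything else on the drawer top where it is.

Things in the scene. Friction and masses are not known exactly. Their poses are not given: they have to be found in the camera images.
- steriliser: white box steriliser fixed to the drawer top, 170 deep (its x) x 200 wide (its y) x 130 tall with its hood shut; origin at the centre of its underside, x points to its back (away from the robot at yaw 0), z up
- hood_hinge (a point): middle of the hood's hinge line, which runs along the steriliser's y at its back edge, 60 mm above the drawer top and 80 mm behind the steriliser's centre; axes as the steriliser's
- hood_bar (a point): centre of the round steel grab bar on top of the hood near its front edge: 10 mm thick, 90 mm long along the steriliser's y, on a post at each end (80 mm free between posts), its centre line 35 mm above the hood's top. Shut, it lies 157 mm in front of and 105 mm above the hinge line (165 mm above the drawer top). The axes turn with the hood
- hood (a joint): hood angle in rad: 0 shut, 1.40 fully open against its stop. It turns up and back about the hinge. The hood weighs 0.25 kg; its spring and weight pull it shut below about 0.80 rad (some 4 N at the bar to start it) and throw it open beyond that, where it stays
- panel: low white key panel fixed to the drawer top, left or right of the steriliser, 85 (its x) x 135 (its y) x 30 mm tall; origin at the centre of its underside, z up. Two grey keys side by side along its y, each 30 mm long in x; a key that is up stands 9 mm above the panel, one that is down 2 mm. The keys are interlocked: one is down and the other up; pushing the raised one fully down (about 5 N, it snaps past half-way) latches it and pops the other up
- stop_key_top (a point): centre of the top of the wide key (30 x 44 mm), the stop key, at the panel's +y end, 31 mm from its centre; up at the start, 39 mm above the drawer top
- stop_key (a joint): travel of the wide stop key in m: 0 up, 0.007 fully down
- run_key_top (a point): centre of the top of the narrow key (30 x 24 mm) at the panel's -y end, 34 mm from its centre, down at the start
- run_key (a joint): rise of the narrow end key in m: 0 down (running), 0.007 popped up
- rack: bystander: slotted bamboo rack, 100 x 120 x 45 mm, fixed on the other side of the steriliser from the panel; origin under its centre
- inhaler: bystander: blue inhaler standing in the rack, 82 mm tall; origin under its centre
- brush: bystander: green nail brush lying in the rack, 80 x 36 x 51 mm; origin under its centre
- tin: bystander: flat round aluminium tin, 75 mm across, 38 mm tall; origin under its centre
- jar: bystander: frosted jar with a wooden lid, 64 mm across, 68 mm tall; origin under its centre
- tumbler: bystander: white tumbler, 72 mm across, 95 mm tall; origin under its centre
- soap_box: bystander: flat soap box, 65 x 95 x 33 mm, in front of the steriliser; origin under its centre
Mind the look-alikes: they are no part of the job. What is shaped like the panel but green is not meant.

How it is judged:
By the outcome, as a careful person would: the job done as asked, in the order asked, and still so for the second after the job is handed in, with the robot touching nothing.
It also fails if it takes over 45 s, if anything falls off the work surface, if the arm or the gripper's body presses on something with over 40 N, if the wrist force passes 120 N, or if a joint passes its speed limit or range.

## Robot

A 6-joint arm with a two-finger parallel gripper is mounted at the origin on the work surface. World frame = base frame: x ahead of the robot, y to its left, z up, the work surface at z = 0. Lengths are in m, angles in rad, forces in N, time in s.
With the tool pointing down it reaches from about 0.3 to 0.875 m from the base axis. Payload 6.4 kg.
Tool frame: the origin (TCP) lies midway between the tips of the shut fingers; the grasp point (between the pads) lies 19 mm behind it (arm.hold_point_z is the z of the grasp point in the tool frame, in m); z points along the fingers, y is the line along which they close (so a half turn about z gives the same grasp; the last joint's range is limited). The gripper opens to 85 mm and grips with 20 to 120 N. Pads are 22 mm wide; open, the fingers measure 114 mm over their backs; the gripper's body (76 mm by 85 mm) begins 54 mm behind the grasp point. The pads swing forward as they close: fully open they stand 13 mm farther back than shut.
Start: joints at [-1.386, 0.181, 1.607, -0, 1.354, -0.206], TCP at [0.219, -0.532, 0.231] pointing down, gripper open.
Joint ranges: [-2.99, 2.99], [-0.89, 2.07], [0.3, 2.58], [-1.14, 4.28], [0, 2.63], [-3.12, 3.12]. Speed limits (rad/s): [2.57, 2.57, 3.01, 3.14, 3.14, 3.14].

## Interface

Orientations are given as a unit quaternion [x, y, z, w].
In Python, from bench import arm, read_camera, calibration, cut_out gives the robot as it stands.
- The arm moves only by the tool apply_moves, never from a script. Its argument "targets" is a list of rows, each a list of 5 numbers: the shift along the tool's x, y, z in cm, then the turn about the tool's z in degrees, then the finger opening in cm, from 0 to 8.54. A call has 1 to 10 rows; each row shifts and turns the commanded pose from where the row before left it, along the tool's axes as they then stand; what a row does not reach is not made up. A row lasts 1/10 s, in which the tool goes at most 50 mm and 8.59 degrees, less where a joint would pass 70% of its speed; a pose out of reach is approached as far as the arm can. A call with a gripper value outside its range is refused whole. The fingers move at their own pace and stop on an object; "squeeze" is the grip in N (left out, the last holds). Time passes only in rows, so rows that do not move let the fingers close. It gives the time, the measured TCP pose, the force, the opening and the grip force at its end, in the units of the state.
- arm.state(): the state, without advancing time (a new reading comes with each control period).
- read_camera(name): name is "side" or "top"; returns the picture (420x560x3 uint8, red, green, blue); there is no depth.
- calibration(name): a dict with "fx", "fy", "cx", "cy" (pixels), "k1" (the pictures are not rectified: a ray, as slopes to the right and down, at radius r is drawn at 1 + k1 r^2 times it, then the intrinsics apply), "extrinsics" (4x4, takes a point from camera to world coordinates). Camera axes: x right, y up, looking along -z (the intrinsics and any distortion apply to the point x, -y, -z); pixel columns grow to the right and rows downward; lengths in m; the calibration is good to about 2 mm. A picture is of the moment at which its call begins. calibration takes no time and is no camera call.
- arm.close_job(): hands the job in; it is judged then, once.
Trained networks look in the newest picture that a camera, given by its name, has taken for a name from the list of things; names that differ only in an ending like _2 or _b are one class to them, and where a whole thing is asked for, a point or a joint stands for the part that bears it (a point fixed in the world has none). Each returns a list of dicts, best first, with "score" (0 to 1); they miss things now and then, are a little off and sometimes report something else, mostly with a low value. They report only what shows in the picture. A call takes as long as a camera call. They do not tell look-alikes from the thing itself.
- cut_out(label, camera): "pixels" (420x560 bool, what is visible of it) and "bbox" ([left, top, right, bottom] in pixels, round what is visible of it).
The state is a dict: "time": time; "qpos": joint angles; "qd": joint speeds; "tau": joint torques, N m; "tool_pos": TCP position; "orientation": TCP orientation; "force": force on the tool from outside, world axes, zero at the start; "ft_torque": the same for the moment, N m; "gripper_width": finger opening in m; "grip_force": force on a finger pad.
Only numpy, scipy, OpenCV 4.12 (cv2) and the standard library are available. Lean on these libraries where they do the work, as an engineer would, in place of code of your own. Each camera call takes 0.05 s, during which the arm holds its last target. There are 200 camera calls.

## Working session

There is one attempt and no reset: what is moved stays moved. The work goes in short steps, Python scripts to look and compute and a tool call to move; the robot and the scene stay as the last step left them, time stands still between calls to the robot, and variables do not carry over. Pictures are saved under pics/ and viewed, at most 10 in all, crops included, and the job is handed in when it is done.

Besides the shell and the picture viewer there is one more tool, called after ">>>" by a JSON object that holds its "fn" and its "kwargs", one argument or row to a line. apply_moves: Moves the arm, as the interface text tells. Its arguments: {"type":"object","properties":{"targets":{"type":"array"},"squeeze":{"type":"number"}},"required":["targets"]}

```bash
mkdir -p pics; cat > h.py <<'E'
import numpy as np, cv2
from bench import arm, read_camera, calibration, cut_out
def ray(cam,u,v):
    c=calibration(cam); xd=(u-c["cx"])/c["fx"]; yd=(v-c["cy"])/c["fy"]
    x,y=xd,yd
    for _ in range(30):
        s=1+c["k1"]*(x*x+y*y); x,y=xd/s,yd/s
    E=np.array(c["extrinsics"]); return E[:3,3],E[:3,:3]@np.array([x,-y,-1])
def at(cam,u,v,z):
    o,d=ray(cam,u,v); return o+d*(z-o[2])/d[2]
def proj(cam,p):
    c=calibration(cam);E=np.array(c["extrinsics"]);q=E[:3,:3].T@(np.array(p)-E[:3,3])
    x,y=q[0]/-q[2],-q[1]/-q[2]; s=1+c["k1"]*(x*x+y*y)
    return np.array([c["fx"]*x*s+c["cx"],c["fy"]*y*s+c["cy"]])
def tri(a,b):
    (o1,d1),(o2,d2)=ray("top",*a),ray("side",*b)
    A=np.stack([d1,-d2],1); t=np.linalg.lstsq(A,o2-o1,rcond=None)[0]
    p,q=o1+t[0]*d1,o2+t[1]*d2; return (p+q)/2,np.linalg.norm(p-q)
E
python3 - <<'E'
from h import *
for c in("top","side"):
    im=read_camera(c); cv2.imwrite(f"pics/{c}0.png",cv2.resize(im[:,:,::-1],(800,600),interpolation=cv2.INTER_CUBIC))
    print(c,np.round(np.array(calibration(c)["extrinsics"])[:3,3],3))
    for n in("panel","stop_key_top","hood_bar","steriliser","tin","jar","tumbler","soap_box","rack"):
        for r in cut_out(n,c)[:3]:
            ys,xs=np.nonzero(r["pixels"]); 
            print(n,round(r["score"],2),[int(b) for b in r["bbox"]],round(xs.mean(),1),round(ys.mean(),1),len(xs))
s=arm.state(); print(s["orientation"],s["time"],arm.hold_point_z)
E
```

```text
top [0.31  0.115 1.498]
panel 0.75 [120, 169, 163, 207] 141.3 187.9 977
panel 0.73 [205, 260, 245, 296] 224.0 278.9 944
panel 0.63 [198, 211, 243, 242] 220.6 225.0 981
stop_key_top 0.69 [209, 275, 220, 290] 214.7 282.1 105
stop_key_top 0.54 [124, 185, 137, 200] 131.9 191.4 97
hood_bar 0.83 [286, 155, 350, 212] 317.1 182.7 3255
steriliser 0.72 [286, 154, 351, 217] 316.9 184.0 3499
tin 0.85 [228, 145, 248, 173] 239.1 161.2 375
jar 0.58 [178, 161, 204, 182] 191.3 173.0 358
tumbler 0.79 [375, 150, 401, 173] 388.7 160.3 465
soap_box 0.81 [293, 234, 324, 259] 309.5 246.5 539
rack 0.68 [377, 192, 423, 226] 397.3 208.6 728
side [ 0.43  -0.831  0.727]
panel 0.73 [191, 193, 230, 229] 208.4 212.1 855
panel 0.65 [288, 158, 321, 181] 302.8 169.8 544
panel 0.56 [250, 195, 288, 222] 267.1 210.0 820
stop_key_top 0.6 [293, 157, 301, 168] 297.6 161.8 47
stop_key_top 0.56 [200, 196, 212, 205] 205.2 201.6 83
stop_key_top 0.53 [358, 320, 399, 372] 375.0 344.8 1637
hood_bar 0.8 [279, 217, 369, 297] 322.7 254.9 5609
steriliser 0.97 [281, 218, 369, 314] 322.2 264.1 6932
steriliser 0.56 [280, 215, 368, 297] 321.9 254.9 5554
tin 0.55 [330, 207, 356, 226] 343.7 214.8 241
tin 0.23 [222, 259, 253, 293] 238.2 273.5 821
jar 0.63 [311, 177, 331, 206] 321.4 188.8 455
jar 0.16 [272, 336, 303, 368] 287.5 352.7 638
tumbler 0.94 [358, 322, 400, 372] 375.4 345.4 1661
tumbler 0.33 [280, 219, 370, 296] 322.5 254.8 5566
soap_box 0.91 [224, 258, 253, 294] 238.3 273.4 762
rack 0.76 [265, 340, 328, 408] 295.9 377.8 2435
[9.80972398e-01 1.94147249e-01 9.70020312e-06 6.68174597e-06] 1.0 -0.0187
```

View pics/top0.png

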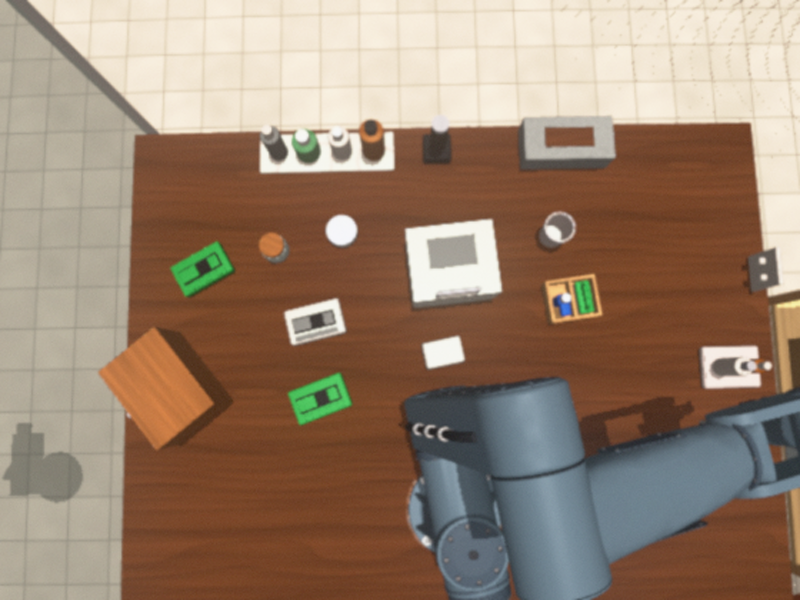

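View pics/side0.png

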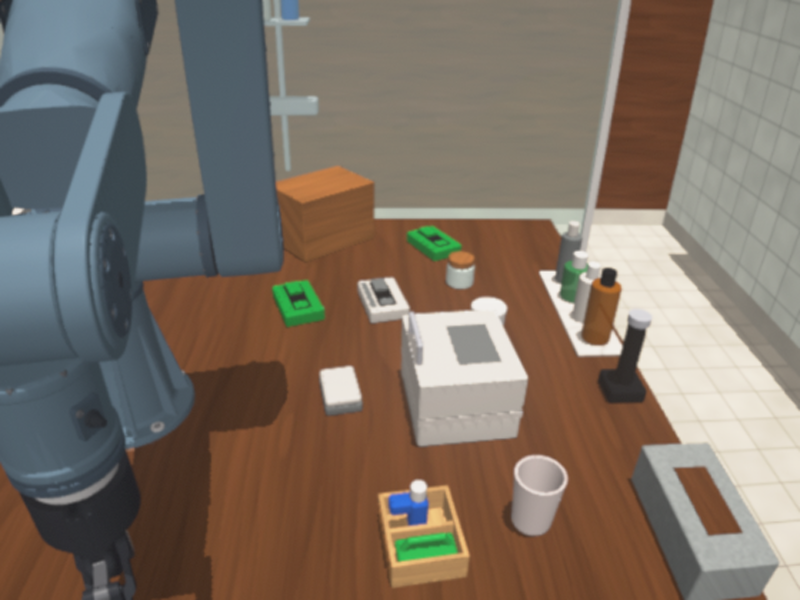

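Top view: white panel at about (220,225) in native pixels, steriliser at (317,184), with its bar along the front edge at about (320,205). The green panels are look-alikes. Next I'll zoom in.

```bash
python3 - <<'E'
from h import *
im=read_camera("top"); si=read_camera("side")
a=cv2.resize(im[200:250,190:250],(480,400),interpolation=cv2.INTER_CUBIC)
b=cv2.resize(im[145:225,275:360],(425,400),interpolation=cv2.INTER_CUBIC)[:, :320]
b=cv2.resize(im[150:220,280:360],(320,280),interpolation=cv2.INTER_CUBIC)
c=cv2.resize(si[190:230,245:295],(250,200),interpolation=cv2.INTER_CUBIC)
d=cv2.resize(si[210:315,275:375],(210,200)[::1],interpolation=cv2.INTER_CUBIC)
o=np.zeros((600,800,3),np.uint8); o[:400,:480]=a; o[:280,480:]=b; o[400:,:250]=c; 
o[300:600,490:790]=cv2.resize(si[210:310,275:375],(300,300),interpolation=cv2.INTER_CUBIC)
cv2.imwrite("pics/crop.png",o[:,:,::-1])
def white(box):
    l,t,r,bb=box; m=np.zeros(im.shape[:2],np.uint8)
    g=im[t:bb,l:r]; m[t:bb,l:r]=(g.min(2)>110)
    cs,_=cv2.findContours(m,0,2); k=max(cs,key=cv2.contourArea); return k
for n,box,z in(("panel",(190,200,250,250),.03),("ster",(280,145,358,222),.13)):
    k=white(box).reshape(-1,2); w=np.array([at("top",u,v,z)[:2] for u,v in k],np.float32)
    R=cv2.minAreaRect(w); print(n,R,np.round(cv2.boxPoints(R),3).tolist())
for n,z in(("tin",.04),("jar",.07),("tumbler",.09),("soap_box",.033),("rack",.045)):
    r=cut_out(n,"top")
    if r: l,t,rr,bb=r[0]["bbox"]; print(n,np.round(at("top",(l+rr)/2,(t+bb)/2,z),3))
E
```

```text
panel ((0.4488126039505005, 0.3299829959869385), (0.0868392214179039, 0.13736586272716522), 12.947951316833496) [[0.39100000262260437, 0.3869999945163727], [0.421999990940094, 0.2529999911785126], [0.5070000290870667, 0.27300000190734863], [0.47600001096725464, 0.40700000524520874]]
ster ((0.5726679563522339, -0.0004042312502861023), (0.17720265686511993, 0.20610930025577545), 5.309121131896973) [[0.4749999940395355, 0.09399999678134918], [0.49399998784065247, -0.11100000143051147], [0.6700000166893005, -0.0949999988079071], [0.6510000228881836, 0.10999999940395355]]
tin [0.672 0.262 0.04 ]
jar [0.628 0.416 0.07 ]
tumbler [ 0.647 -0.255  0.09 ]
soap_box [0.372 0.021 0.033]
rack [ 0.49  -0.294  0.045]
```

View pics/crop.png

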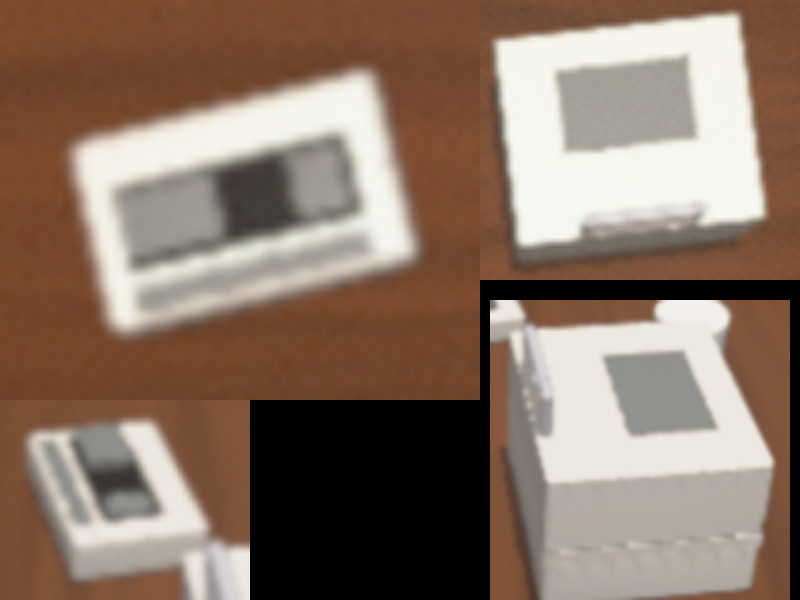

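Wide key is the left one in the top view (+y end), centred at about (211.5,227.7). The bar's ends are near (306,206) and (336,203).

```bash
cat >> h.py <<'E'
from scipy.spatial.transform import Rotation as R
def rel(p):
    s=arm.state(); M=R.from_quat(s["orientation"]).as_matrix()
    return np.round(100*M.T@(np.array(p)-s["tool_pos"]),2), round(float(np.degrees(np.arctan2(M[1,0],M[0,0]))),2), np.round(s["tool_pos"],4)
E
python3 - <<'E'
from h import *
print("key top",at("top",211.5,227.75,.039), "side", at("side",245+105/5,190+43/5,.039))
yw=np.radians(13); print("key model", np.array([.4488,.330])+.031*np.array([-np.sin(yw),np.cos(yw)]))
a,b=at("top",306.2,206.2,.165),at("top",335.8,203.2,.165); print("bar",a,b,(a+b)/2)
y=np.radians(5.3);x=np.array([np.cos(y),np.sin(y)]);print("bar model",np.array([.5727,-.0004])-.077*x, np.array([.5727,-.0004])+.08*x)
print("bar side ends",at("side",287.3,219.3,.165),at("side",294,254,.165))
for p in((.45,-.1,.25),(.43,.36,.12)): print(rel(p))
E
```

```text
key top [0.43860463 0.35754345 0.039     ] side [0.44663282 0.3547085  0.039     ]
key model [0.44182652 0.36020547]
bar [0.4891992  0.03848098 0.165     ] [ 0.4967415  -0.05491924  0.165     ] [ 0.49297035 -0.00821913  0.165     ]
bar model [ 0.4960292  -0.00751254] [0.65235798 0.00698965]
bar side ends [0.49324922 0.03820581 0.165     ] [ 0.49998889 -0.09817095  0.165     ]
(array([ 37.8 , -31.11,  -1.87]), 22.39, array([ 0.2191, -0.5317,  0.2313]))
(array([ 53.47, -74.41,  11.13]), 22.39, array([ 0.2191, -0.5317,  0.2313]))
```

>>> {"fn": "apply_moves", "kwargs": {
  "targets": [
    [3.7,-3.1,-0.3,0,0],
    [3.7,-3.1,-0.3,0,0],
    [3.7,-3.1,-0.3,0,0],
    [3.7,-3.1,-0.3,0,0],
    [3.7,-3.1,-0.3,0,0],
    [3.7,-3.1,0,0,0],
    [3.7,-3.1,0,0,0],
    [3.7,-3.1,0,0,0],
    [3.7,-3.1,0,0,0],
    [3.7,-3.1,0,0,0]
  ]
}}

```text
time: 2.35
tool_pos: [0.4437, -0.1022, 0.2467]
orientation: [0.981, 0.194, 0.0, 0.0]
force: [1.1, -2.0, 1.2]
gripper_width: -0.0001
grip_force: 0.0
```

```bash
python3 - <<'E'
from h import *
print(rel((.441,.359,.12)))
E
```

```text
(array([ 17.3 , -42.76,  12.65]), 22.38, array([ 0.4437, -0.1022,  0.2467]))
```

>>> {"fn": "apply_moves", "kwargs": {
  "targets": [
    [1.7,-4.3,0,0,0],
    [1.7,-4.3,0,0,0],
    [1.7,-4.3,0,0,0],
    [1.7,-4.3,0,0,0],
    [1.7,-4.3,0,0,0],
    [1.7,-4.3,1,0,0],
    [1.7,-4.3,1,0,0],
    [1.7,-4.3,1,0,0],
    [1.7,-4.3,1,0,0],
    [1.7,-4.3,1,0,0]
  ]
}}

```text
time: 3.35
tool_pos: [0.4362, 0.3603, 0.1961]
orientation: [0.981, 0.194, 0.0, -0.0]
force: [0.4, -0.4, -0.0]
gripper_width: 0.0001
grip_force: 0.0
```

>>> {"fn": "apply_moves", "kwargs": {
  "targets": [
    [0,0,1,-8.5,0],
    [0,0,1,-8.5,0],
    [0,0,1,-8.5,0],
    [0,0,1,-8.5,0],
    [0,0,1,-8.5,0],
    [0,0,1,-8.5,0],
    [0,0,1,-8.5,0],
    [0,0,0,-8.5,0],
    [0,0,0,-8.5,0],
    [0,0,0,-4,0]
  ]
}}

```text
time: 4.35
tool_pos: [0.4364, 0.3583, 0.1262]
orientation: [0.621, 0.784, -0.0, -0.0]
force: [1.1, -0.5, -0.6]
gripper_width: 0.0
grip_force: 0.0
```

```bash
python3 - <<'E'
from h import *
print(rel((.441,.359,.039)))
E
```

```text
(array([-0.03,  0.46,  8.72]), 103.18, array([0.4364, 0.3583, 0.1262]))
```

>>> {"fn": "apply_moves", "kwargs": {
  "targets": [
    [0,0.5,2,0,0],
    [0,0,2.5,0,0],
    [0,0,2.5,0,0],
    [0,0,1,0,0],
    [0,0,0,0,0]
  ]
}}

```text
time: 4.85
tool_pos: [0.4402, 0.3588, 0.0448]
orientation: [0.623, 0.782, -0.002, -0.001]
force: [0.5, -0.1, 0.8]
gripper_width: 0.0
grip_force: 0.0
```

```bash
python3 - <<'E'
from h import *
im=read_camera("top"); si=read_camera("side")
o=np.hstack([cv2.resize(im[190:260,180:260],(400,350),interpolation=2),cv2.resize(si[170:240,230:310],(400,350),interpolation=2)])
cv2.imwrite("pics/key.png",o[:,:,::-1])
E
```

```text
(no output)
```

View pics/key.png

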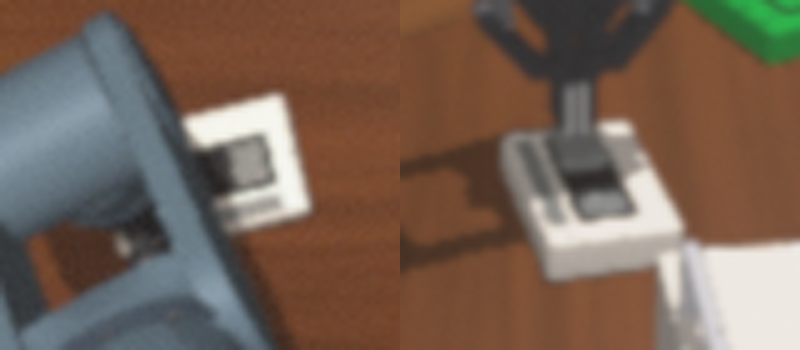

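The fingertip is over the wide key: in the side crop, tips at (578,135) and key at (582,152). Now I press.

>>> {"fn": "apply_moves", "kwargs": {
  "targets": [
    [0,0,0.5,0,0],
    [0,0,0.3,0,0],
    [0,0,0.2,0,0],
    [0,0,0.2,0,0],
    [0,0,0.1,0,0],
    [0,0,0,0,0]
  ]
}}

```text
time: 5.55
tool_pos: [0.4409, 0.3591, 0.0329]
orientation: [0.623, 0.782, -0.0, -0.0]
force: [0.1, 0.7, 0.5]
gripper_width: -0.0
grip_force: 0.0
```

>>> {"fn": "apply_moves", "kwargs": {
  "targets": [
    [0,0,0.1,0,0],
    [0,0,0.1,0,0],
    [0,0,0.1,0,0],
    [0,0,0,0,0]
  ]
}}

```text
time: 5.95
tool_pos: [0.4414, 0.3594, 0.0319]
orientation: [0.623, 0.782, -0.0, 0.0]
force: [-5.9, -4.8, 15.4]
gripper_width: -0.0003
grip_force: 7.6
```

15 N at z = 0.032, so the key is at its bottom stop. Next: retract and check.

>>> {"fn": "apply_moves", "kwargs": {
  "targets": [
    [0,0,-2,0,0],
    [0,0,-4,0,0],
    [0,0,-5,0,0],
    [0,0,-5,0,0],
    [0,0,-4,0,4],
    [0,-1,-2,4,4],
    [0,0,0,4,4],
    [0,0,0,0,4]
  ]
}}

```text
time: 6.75
tool_pos: [0.4317, 0.3573, 0.2513]
orientation: [0.676, 0.736, 0.001, 0.0]
force: [0.7, 0.4, 0.1]
gripper_width: 0.0401
grip_force: 0.0
```

```bash
python3 - <<'E'
from h import *
im=read_camera("top"); si=read_camera("side")
o=np.hstack([cv2.resize(im[190:260,180:260],(400,350),interpolation=2),cv2.resize(si[170:240,230:310],(400,350),interpolation=2)])
cv2.imwrite("pics/key2.png",o[:,:,::-1])
print(rel((.4945,-.008,.26)))
E
```

```text
(array([-36.91,   3.12,  -1.02]), 95.0, array([0.4313, 0.3569, 0.2497]))
```

View pics/key2.png

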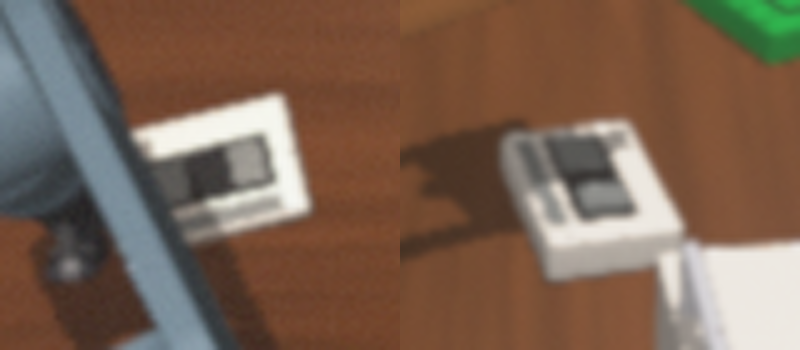

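The wide key now sits flat at crop (582,152), and the narrow one stands proud at (603,193), so it's latched. Next is the bar.

>>> {"fn": "apply_moves", "kwargs": {
  "targets": [
    [-4.1,0.35,-0.1,0,4],
    [-4.1,0.35,-0.1,0,4],
    [-4.1,0.35,-0.1,0,4],
    [-4.1,0.35,-0.1,0,4],
    [-4.1,0.35,-0.1,0,4],
    [-4.1,0.35,-0.1,0,4],
    [-4.1,0.35,-0.1,0,4],
    [-4.1,0.35,-0.1,0,4],
    [-4.1,0.35,0,0,4],
    [0,0,0,0,4]
  ]
}}

```text
time: 7.85
tool_pos: [0.4947, -0.0122, 0.2573]
orientation: [0.678, 0.735, -0.001, -0.0]
force: [-0.2, -0.7, 0.3]
gripper_width: 0.0402
grip_force: 0.0
```

```bash
python3 - <<'E'
from h import *
print(rel((.4945,-.008,.185)))
E
```

```text
(array([0.43, 0.02, 7.23]), 94.67, array([ 0.4947, -0.0122,  0.2573]))
```

>>> {"fn": "apply_moves", "kwargs": {
  "targets": [
    [0.4,0,3,0,4],
    [0,0,3,0,4],
    [0,0,1.2,-0.6,4],
    [0,0,0,0,4]
  ]
}}

```text
time: 8.25
tool_pos: [0.4924, -0.003, 0.1839]
orientation: [0.672, 0.741, -0.001, -0.002]
force: [-0.2, 0.8, 0.3]
gripper_width: 0.0394
grip_force: 0.0
```

```bash
python3 - <<'E'
from h import *
si=read_camera("side")
cv2.imwrite("pics/bar.png",cv2.resize(si[180:290,250:390],(700,550),interpolation=2)[:,:,::-1])
print(rel((.4945,-.008,.149)))
E
```

```text
(array([-0.48,  0.05,  3.67]), 95.55, array([ 0.4936, -0.0033,  0.1857]))
```

View pics/bar.png

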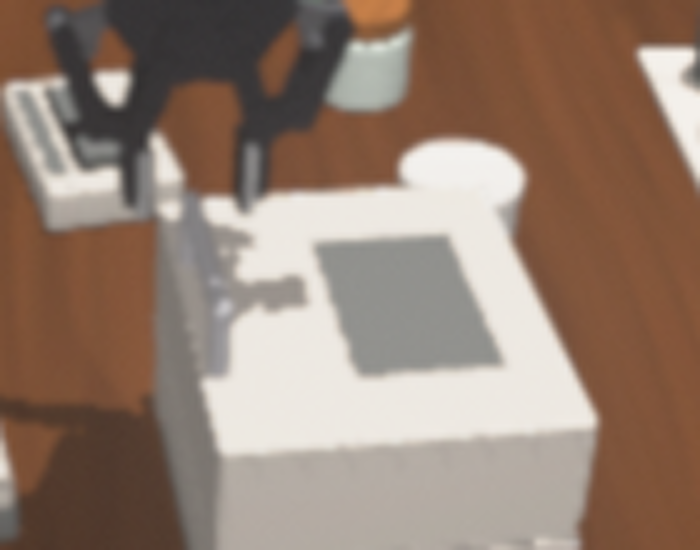

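```bash
python3 - <<'E'
from h import *
f=lambda p:np.round((proj("side",p)-[250,180])*5)
s=arm.state(); print(s["tool_pos"])
for p in ((.490,.037,.165),(.4945,-.008,.165),(.499,-.053,.165),(.499,-.053,.13),s["tool_pos"]): print(f(p))
from scipy.spatial.transform import Rotation
E
```

```text
[ 0.49358906 -0.00334171  0.18571776]
[180. 198.]
[195. 251.]
[211. 308.]
[208. 371.]
[193. 208.]
```

Predicted bar and TCP pixels match the picture: bar from about (188,195) to (213,310), fingers straddling it. Descend and grasp.

>>> {"fn": "apply_moves", "kwargs": {
  "targets": [
    [-0.4,0.2,1.5,0,4],
    [0,0,1.5,0,4],
    [0,0,0.6,0,4],
    [0,0,0,0,0.5],
    [0,0,0,0,0.5],
    [0,0,0,0,0.5],
    [0,0,0,0,0.5]
  ],
  "squeeze": 20
}}

```text
time: 9.0
tool_pos: [0.4983, -0.0076, 0.1516]
orientation: [0.672, 0.74, 0.001, 0.002]
force: [6.2, 1.4, -3.6]
gripper_width: 0.0093
grip_force: 22.8
```

```bash
python3 - <<'E'
from h import *
s=arm.state();print(s["gripper_width"],s["grip_force"],s["force"]); p0=s["tool_pos"]
y=np.radians(5.3);X=np.array([np.cos(y),np.sin(y),0])
M=R.from_quat(s["orientation"]).as_matrix()
b=lambda t:-X*(.157*np.cos(t)-.105*np.sin(t))+np.array([0,0,1])*(.105*np.cos(t)+.157*np.sin(t))
prev=b(0)
for t in np.arange(.1,1.45,.1): q=b(t);print(round(t,1),np.round(100*M.T@(q-prev),2));prev=q
E
```

```text
0.009273310706270422 22.79417395591736 [ 6.1736619   1.40629418 -3.63043658]
0.1 [-0.    1.13 -1.51]
0.2 [-0.01  1.28 -1.39]
0.3 [-0.01  1.41 -1.25]
0.4 [-0.01  1.53 -1.11]
0.5 [-0.01  1.63 -0.95]
0.6 [-0.01  1.72 -0.78]
0.7 [-0.01  1.79 -0.61]
0.8 [-0.01  1.84 -0.42]
0.9 [-0.01  1.87 -0.24]
1.0 [-0.01  1.89 -0.05]
1.1 [-0.01  1.88  0.14]
1.2 [-0.01  1.86  0.33]
1.3 [-0.01  1.82  0.51]
1.4 [-0.01  1.76  0.69]
```

>>> {"fn": "apply_moves", "kwargs": {
  "targets": [
    [0,0.55,-0.77,0,0.5],
    [0,0.58,-0.74,0,0.5],
    [0,0.62,-0.71,0,0.5],
    [0,0.66,-0.68,0,0.5],
    [0,0.69,-0.64,0,0.5],
    [0,0.72,-0.61,0,0.5],
    [0,0.75,-0.57,0,0.5],
    [0,0.78,-0.54,0,0.5],
    [0,0.8,-0.5,0,0.5],
    [0,0.83,-0.45,0,0.5]
  ]
}}

```text
time: 10.0
tool_pos: [0.5659, -0.0011, 0.2145]
orientation: [0.672, 0.74, -0.001, -0.0]
force: [-6.8, -2.9, 5.2]
gripper_width: 0.0088
grip_force: 23.0
```

>>> {"fn": "apply_moves", "kwargs": {
  "targets": [
    [0,0.85,-0.41,0,0.5],
    [0,0.87,-0.37,0,0.5],
    [0,0.89,-0.33,0,0.5],
    [0,0.9,-0.28,0,0.5],
    [0,0.92,-0.23,0,0.5],
    [0,0.92,-0.19,0,0.5],
    [0,0.93,-0.14,0,0.5],
    [0,0.94,-0.1,0,0.5],
    [0,0.94,-0.05,0,0.5],
    [0,0.95,0,0,0.5]
  ]
}}

```text
time: 11.0
tool_pos: [0.6583, 0.0075, 0.2344]
orientation: [0.672, 0.74, 0.001, 0.001]
force: [0.4, -2.6, 4.2]
gripper_width: 0.009
grip_force: 23.7
```

>>> {"fn": "apply_moves", "kwargs": {
  "targets": [
    [0,0.94,0.05,0,0.5],
    [0,0.94,0.09,0,0.5],
    [0,0.93,0.14,0,0.5],
    [0,0.93,0.19,0,0.5],
    [0,0.92,0.23,0,0.5],
    [0,0.91,0.28,0,0.5],
    [0,0,0,0,0.5]
  ]
}}

```text
time: 11.7
tool_pos: [0.7139, 0.0128, 0.2232]
orientation: [0.673, 0.74, 0.001, 0.001]
force: [4.2, -3.8, 4.1]
gripper_width: 0.0092
grip_force: 24.7
```

>>> {"fn": "apply_moves", "kwargs": {
  "targets": [
    [0,0,0,0,2.4],
    [0,0,0,0,2.4],
    [0,0,0,0,2.4],
    [0,0,-1,0,2.4],
    [0,0,-2,0,2.4],
    [0,0,-3,0,2.4],
    [0,0,-4,0,2.4],
    [0,0,-4,0,2.4],
    [0,0,-4,0,2.4]
  ]
}}

```text
time: 12.6
tool_pos: [0.7112, 0.0136, 0.406]
orientation: [0.672, 0.74, -0.0, -0.0]
force: [0.8, -0.2, -0.1]
gripper_width: 0.0241
grip_force: 0.0
```

```bash
python3 - <<'E'
from h import *
si=read_camera("side")
cv2.imwrite("pics/open.png",cv2.resize(si,(800,600),interpolation=2)[:,:,::-1])
E
```

```text
(no output)
```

View pics/open.png

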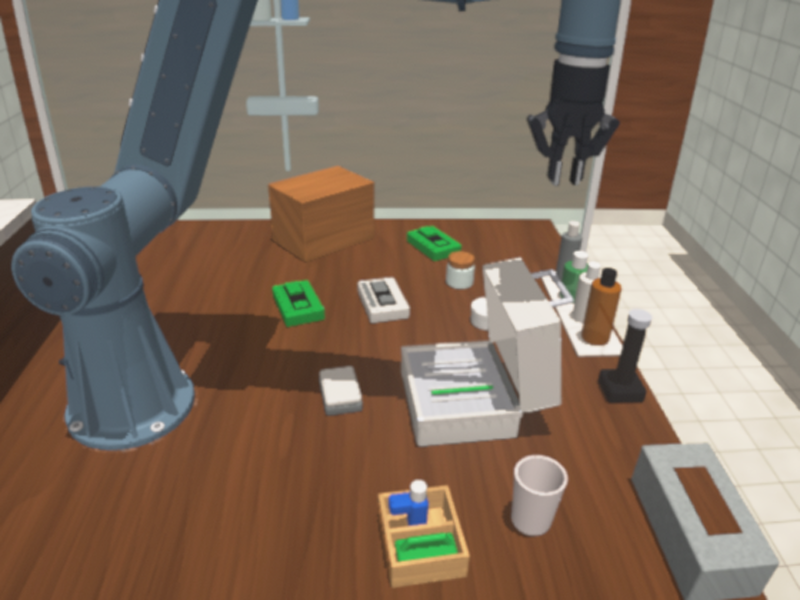

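The hood stands open at about (525,335) with the bar free at (555,285). The gripper is well clear, the tin, jar, tumbler and soap box haven't moved, and the panel's narrow key is up.

```bash
python3 -c "
from h import *
print(arm.close_job())"
```

```text
the job is handed in; nothing more can be done
None
```

The steriliser is stopped (wide key latched down, narrow key up), the hood stands open by itself, nothing else on the drawer top looks moved, and the job was handed in at about 12.7 s with no verdict returned.

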